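Feed a specimen mount down the chute to the stop

TASK

Pick the red specimen mount off the rubber pad, set it flat in the wide loading bay at the top of the feeder chute and let go. Then push it down along the chute floor, past the brass sprung shoe, until it sits against the yellow stop plate, and press it there with a steady, gentle push of about 8 N for about a second, never hard, as the stop's sensor is delicate. Leave the mount resting flat against the stop, and leave the other mounts and the jar where they are.

Things in the scene. Friction and masses are not known exactly. Their poses are not given: they have to be found in the camera images.
- red_mount: red resin specimen mount: upright cylinder, diameter 50 mm, height 30 mm, 60 to 120 g, with a small round steel specimen in its top face. Origin: centre of the underside; z is its axis, upwards. Stands on the grey rubber pad at the start; any of the three mounts may be at any of the pad's three places
- black_mount: black resin mount of the same size, a bystander. Origin: centre of the underside
- green_mount: green resin mount of the same size, a bystander. Origin: centre of the underside
- jar: amber jar with white lid, diameter 44 mm, height 65 mm, a bystander. Origin: centre of the underside
- pad: fixed grey rubber pad 250 x 75 x 4 mm on the table. Origin: centre of its underside. The mounts stand in one row along its x axis, 80 mm apart (middle place at the origin), so they are best gripped across, along its y axis
- channel: aluminium chute, 330 mm long, sloping 12 degrees. Origin: on its floor, centre line, upper end; x downhill along the floor, y across, z square to the floor. White walls 10 mm high, 7 thick. Loading bay x = 6 to 90 mm, 72 wide, upper end closed by a 10 mm wall; narrows from 90 to 120; then 52 wide. Mounts stay put anywhere on it by friction
- bay (a point): middle of the loading bay: on the chute floor at x = 50 mm of channel
- shoe (a joint): brass sprung shoe in the chute's +y wall at x = 175 mm: upright round nose, radius 7, 4 to 26 mm above the floor, its tip 21 mm from the centre line. Value: how far it is pushed out to +y (0 at rest, at most 8 mm); spring 3 N + 0.3 N/mm. A passing mount pushes it out 2 to 4 mm and needs a push of some 3 to 8 N along the chute: not yet the stop
- stop: escapement stop: grey bridge clamped on the chute (43 mm high), origin on its uphill face, centre line, floor level (x = 275 to 305 mm of the chute), axes as channel. It carries on a set screw the yellow stop plate (40 wide, 3 to 27 above the floor), 10 to 30 mm uphill of it, set anew each time and not measured: feel for it. Plate spring 10 N/mm, 4 mm; soft sensor pin stands 2 mm out of it
Things that resemble listed ones, but are neither listed nor needed, are in the scene too. Of the things that look like the red_mount, take the one that is nearest to the robot's base at the start.

How it is judged (in metres and radians):
On the way, in this order (a step that is already met when the one before it is completed fails the run):
1. the red mount stands flat in the loading bay, let go (z of red_mount in the frame of channel below 0.003 m and angle between the z axis of red_mount and the z axis of channel, either way round below 0.08 rad and x of red_mount in the frame of channel between 0.02 and 0.1 m and contact force between red_mount and the fingers below 0.05 N and linear speed of red_mount below 0.02 m/s), for 0.2 s.
2. the red mount, flat on the chute floor, slides past the shoe and pushes it aside (z of red_mount in the frame of channel below 0.005 m and x of red_mount in the frame of channel between 0.165 and 0.195 m and value of joint shoe above 0.0015 m).
3. the red mount is pressed against the stop with 4 to 13 N for 0.4 s (contact force between red_mount and stop between 4 and 13 N), for 0.4 s.
At the end, for the whole second after the job is handed in: The red mount is at rest and released, flat on the chute floor (underside within 3 mm, tilt under 0.08 rad), touching the stop (the yellow plate or the sensor pin that stands 2 mm out of it); the other mounts and the jar upright and within 20 mm of where they were (z of red_mount in the frame of channel below 0.003 m and angle between the z axis of red_mount and the z axis of channel, either way round below 0.08 rad and contact force between red_mount and stop above 0.02 N and linear speed of red_mount below 0.01 m/s and contact force between red_mount and the fingers below 0.05 N and distance of each of black_mount, green_mount, jar from where it was at the start of the episode below 0.02 m and angle between each of black_mount, green_mount, jar's own z axis and vertical below 0.2 rad).
It fails at once if the stop is loaded with more than 16 N by the mount, or more than 3 N by anything of the robot (contact force between red_mount and stop above 16 N or contact force between stop and the fingers above 3 N or contact force between stop and the arm above 3 N).
It fails at once if a bystander is moved by more than 30 mm (distance of any of black_mount, green_mount, jar from where it was at the start of the episode above 0.03 m).
It also fails if it takes over 72 s, if anything falls off the work surface, if the arm or the gripper's body presses on something with over 40 N, if the wrist force passes 120 N, or if a joint passes its speed limit or range.

ROBOT

A 6-joint arm with a two-finger parallel gripper is mounted at the origin on the work surface. World frame = base frame: x ahead of the robot, y to its left, z up, the work surface at z = 0. Lengths are in m, angles in degrees, forces in N, time in s.
With the tool pointing down it reaches from about 0.375 to 0.9 m from the base axis. Payload 3.1 kg.
Tool frame: the origin (TCP) lies midway between the tips of the shut fingers; the grasp point (between the pads) lies 19 mm behind it; z points along the fingers, y is the line along which they close (so a half turn about z gives the same grasp; the last joint's range is limited). The gripper opens to 87 mm and grips with 3 to 60 N. Pads are 19 mm wide; open, the fingers measure 117 mm over their backs; the gripper's body (75 mm by 190 mm) begins 51 mm behind the grasp point.
Start: joints at [56.58, 30.224, 82.088, -0, 67.689, -10.227], TCP at [0.246, 0.574, 0.223] pointing down, gripper open.
Joint ranges: [-176.69, 176.69], [-43.24, 126.21], [12.49, 139.97], [-82, 262], [0, 151.66], [-163.58, 163.58]. Speed limits (degrees/s): [159.86, 159.86, 180, 180, 180, 180].

INTERFACE

Orientations are given as a 3x3 rotation matrix whose columns are the frame's x, y, z axes.
In Python, from rig import read_state, capture, camera_info, hand_in gives the robot as it stands.
- The arm moves only by the tool drive_tool, never from a script. Its argument "motion" is a list of rows, each a list of 2 entries, a list of its own where there are three numbers: the shift along the tool's x, y, z in mm, then the turn, a rotation vector about the tool's x, y, z in rad. A call has 1 to 5 rows; each row shifts and turns the commanded pose from where the row before left it, along the tool's axes as they then stand; what a row does not reach is not made up. A row lasts 1/10 s, in which the tool goes at most 50 mm and 8.59 degrees, less where a joint would pass 70% of its speed; a pose out of reach is approached as far as the arm can. A call is refused whole if a number of a shift passes 50 or a number of a turn 0.15, either way. A call with a gripper value outside its range is refused whole. "gripper" is the opening, from 0 (shut) to 1 (fully open), set as the call begins (left out, the last holds). The fingers move at their own pace and stop on an object; the grip force is fixed at half the most. Time passes only in rows, so rows that do not move let the fingers close. It gives the time, the measured TCP pose, the force, the opening and the grip force at its end, in the units of the state.
- read_state(): the state, without advancing time (a new reading comes with each control period).
- capture(name): name is "scene" or "side" or "wrist"; returns the picture (384x512x3 uint8, red, green, blue); there is no depth.
- camera_info(name): a dict with "fovy" (degrees; the focal length in pixels is half the picture's height over the tangent of half this angle, whatever the lens; pixels are square), "cx", "cy" (the principal point, pixels), "k1" (the pictures are not rectified: a ray, as slopes to the right and down, at radius r is drawn at 1 + k1 r^2 times it, then the intrinsics apply), "xyz" and "orientation" of the camera in the world; the wrist camera has in their place "T_tool_cam" (4x4, takes a point from camera to tool coordinates, whose origin is the TCP and whose axes are the flange's). Camera axes: x right, y down, z forward; pixel columns grow to the right and rows downward; lengths in m; the calibration is good to about 2 mm. A picture is of the moment at which its call begins: read the wrist's pose just before it. camera_info takes no time and is no camera call.
- hand_in(): hands the job in; it is judged then, once.
The state is a dict: "time_s": time; "joint_positions": joint angles; "qvel": joint speeds; "tau": joint torques, N m; "position": TCP position; "tcp_rot": TCP orientation; "force": force on the tool from outside, world axes, zero at the start; "moment": the same for the moment, N m; "opening": opening from 0.0 (shut) to 1.0 (fully open); "grasp_force": force on a finger pad.
Only numpy, scipy, OpenCV 4.12 (cv2) and the standard library are available. Lean on these libraries where they do the work, as an engineer would, in place of code of your own. Each camera call takes 0.05 s, during which the arm holds its last target. There are 200 camera calls.

## Working session

There is one attempt and no reset: what is moved stays moved. The work goes in short steps, Python scripts to look and compute and a tool call to move; the robot and the scene stay as the last step left them, time stands still between calls to the robot, and variables do not carry over. Pictures are saved under pics/ and viewed, at most 13 in all, crops included, and the job is handed in when it is done.

Besides the shell and the picture viewer there is one more tool, called after "Request:" as name(argument=value, ...), one argument or row to a line, values as JSON. drive_tool: Moves the arm, as the interface text tells. Its arguments: {"type":"object","properties":{"motion":{"type":"array","items":{"type":"array"}},"gripper":{"type":"number"}},"required":["motion"]}

```bash
mkdir -p pics; ls
python3 - <<'E'
from rig import *
import cv2
s=read_state();print(s)
for n in ("scene","side","wrist"):
    print(n,camera_info(n)); cv2.imwrite(f"pics/{n}0.png",capture(n)[...,::-1])
E
```

```text
pics
{'time_s': 0.0, 'joint_positions': array([ 5.65799229e+01,  3.02788877e+01,  8.21562867e+01, -1.74154386e-03,
        6.76889744e+01, -1.02256916e+01]), 'qvel': array([ 5.81644358e-05, -2.82998056e-02, -3.33317134e-02, -1.85062047e-02,
        2.22874019e-02, -5.79901719e-02]), 'tau': array([-3.34732749e-04, -4.40049183e+01, -1.76591474e+01,  6.32009888e-02,
        5.82122442e-02, -1.80847105e-04]), 'position': array([0.24571225, 0.57387745, 0.22157303]), 'tcp_rot': array([[-9.19178286e-01,  3.93839956e-01, -1.16994727e-03],
       [ 3.93841531e-01,  9.19176545e-01, -1.82402178e-03],
       [ 3.57015436e-04, -2.13737503e-03, -9.99997652e-01]]), 'force': array([-0.75137653, -0.27305326,  0.36159551]), 'moment': array([ 0.02759201, -0.01157573,  0.02321602]), 'grasp_force': 0.0, 'opening': 0.9999721530910343}
scene {'fovy': 51.90129547902308, 'cx': 253.05151062991524, 'cy': 197.53951714776727, 'k1': -0.00516710753611216, 'xyz': array([0.93928404, 0.40866164, 0.76222826]), 'orientation': array([[-7.81067388e-01,  4.50225295e-01, -4.32701883e-01],
       [ 6.24446635e-01,  5.635569
[... 184 characters left out ...]
20507121861737, 'xyz': array([ 0.06213392, -0.72118239,  0.76669765]), 'orientation': array([[ 0.79363492, -0.39030829,  0.46669375],
       [-0.6083288 , -0.52034738,  0.59931183],
       [ 0.00892649, -0.75953805, -0.65040163]])}
wrist {'fovy': 60.61058940959803, 'cx': 252.27201492206433, 'cy': 187.5206704486905, 'k1': -0.07692611126188163, 'T_tool_cam': array([[-1.21986026e-03, -9.64755074e-01, -2.63146648e-01,
         7.20652446e-02],
       [ 9.99999166e-01, -1.28842941e-03,  8.80101376e-05,
        -5.81437955e-04],
       [-4.23954109e-04, -2.63146322e-01,  9.64755841e-01,
        -1.61897477e-01],
       [ 0.00000000e+00,  0.00000000e+00,  0.00000000e+00,
         1.00000000e+00]])}
```

View pics/scene0.png

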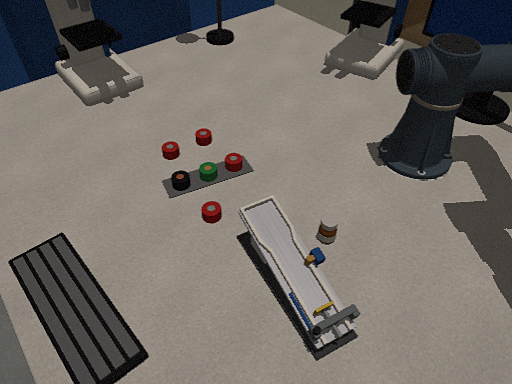

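View pics/side0.png

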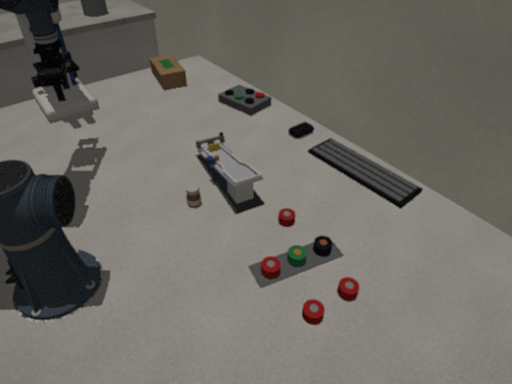

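The scene view shows the pad row black (180,180), green (208,171), red (234,161), with loose red look-alikes at (171,149), (204,136) and (211,212). The chute runs from (262,203) down to the bridge at (335,322). In the side view the pad's red mount is at (271,266) and the chute top is near (245,170).

```bash
cat > h.py <<'E'
import numpy as np, cv2
from rig import *
def cam(n,s=None):
    c=camera_info(n); f=192/np.tan(np.radians(c['fovy'])/2)
    K=np.array([[f,0,c['cx']],[0,f,c['cy']],[0,0,1]])
    if n=='wrist':
        T=c['T_tool_cam'];R=s['tcp_rot']@T[:3,:3];p=s['position']+s['tcp_rot']@T[:3,3]
    else: R,p=c['orientation'],c['xyz']
    return K,np.array([c['k1'],0,0,0,0.]),R,p
def ray(c,uv):
    K,d,R,p=c
    q=cv2.undistortPoints(np.array(uv,float).reshape(-1,1,2),K,d)[:,0]
    v=np.c_[q,np.ones(len(q))]@R.T
    return p,v/np.linalg.norm(v,axis=1)[:,None]
def onz(c,uv,z):
    p,v=ray(c,uv); return p+v*((z-p[2])/v[:,2])[:,None]
def tri(c1,uv1,c2,uv2):
    p,a=ray(c1,uv1);q,b=ray(c2,uv2);o=[]
    for x,y in zip(a,b):
        t=np.linalg.lstsq(np.c_[x,-y],q-p,rcond=None)[0]
        P,Q=p+t[0]*x,q+t[1]*y;o.append(np.r_[(P+Q)/2,np.linalg.norm(P-Q)])
    return np.array(o)
def blobs(im,lo,hi,amin=30):
    h=cv2.cvtColor(im,cv2.COLOR_RGB2HSV)
    m=cv2.inRange(h,np.array(lo),np.array(hi))
    if lo[0]==0: m|=cv2.inRange(h,np.array([172,lo[1],lo[2]]),np.array([180,hi[1],hi[2]]))
    n,_,st,ce=cv2.connectedComponentsWithStats(m)
    return [(ce[i].round(1),st[i].tolist()) for i in range(1,n) if st[i][4]>=amin]
E
python3 - <<'E'
from h import *
np.set_printoptions(suppress=True,precision=4)
for n in('scene','side'):
    im=cv2.imread(f'pics/{n}0.png')[...,::-1]
    for ce,st in blobs(im,(0,150,70),(8,255,255)):
        P=onz(cam(n),[ce],0.019)[0];print(n,ce,st[4],P,np.hypot(*P[:2]))
a=cv2.imread('pics/scene0.png')[190:360,225:370];b=cv2.imread('pics/side0.png')[125:215,185:270]
a=cv2.resize(a,None,fx=3.4,fy=3.4,interpolation=cv2.INTER_CUBIC)
b=cv2.resize(b,None,fx=3.5,fy=3.5,interpolation=cv2.INTER_CUBIC)
o=np.zeros((600,800,3),np.uint8);o[:a.shape[0],:a.shape[1]]=a;o[:b.shape[0],500:500+b.shape[1]]=b[:,:300]
cv2.imwrite('pics/c1.png',o)
E
```

```text
scene [202.9 133.5] 99 [ 0.4431 -0.46    0.019 ] 0.6387404850325639
scene [169.7 146.7] 108 [ 0.5564 -0.4678  0.019 ] 0.7268939955312264
scene [233.3 158.4] 127 [ 0.4402 -0.3065  0.019 ] 0.5363757300659603
scene [211.  208.4] 185 [ 0.601  -0.1854  0.019 ] 0.6289172859998926
side [286.3 214.9] 112 [ 0.6111 -0.1723  0.019 ] 0.6349015620983129
side [270.4 264.9] 187 [ 0.4573 -0.2859  0.019 ] 0.539328558802139
side [348.3 286.5] 201 [ 0.5666 -0.4523  0.019 ] 0.7250250184282772
side [313.  309.5] 241 [ 0.4537 -0.4451  0.019 ] 0.6355854928367733
```

View pics/c1.png

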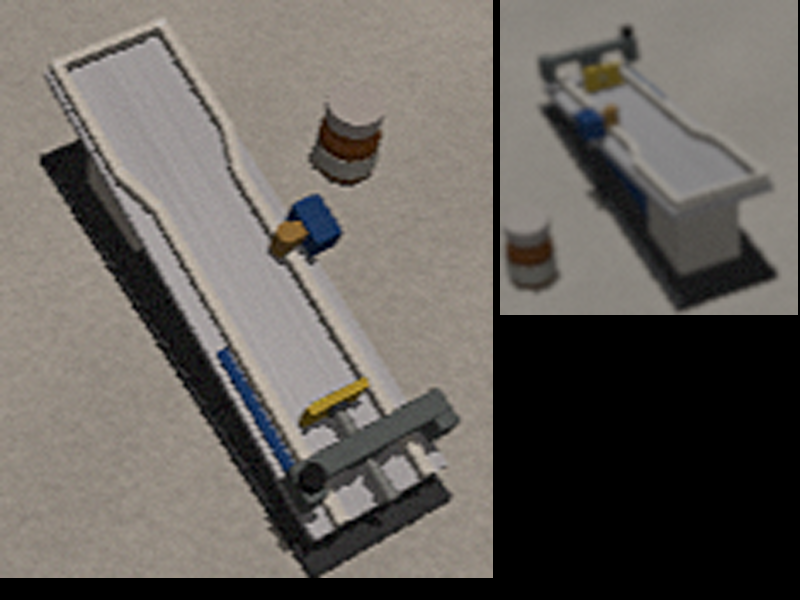

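The crop shows the chute: its upper-end wall corners are at scene-crop (48,65) and (165,22), side-crop (770,183) and (675,203). The brass shoe is at (290,228)/(610,112) and the yellow plate's top at (367,381)–(303,415)/(585,70)–(618,63).

Run:
```python
from h import *
np.set_printoptions(suppress=True,precision=4)
A=np.array([(48,65),(165,22),(290,228),(367,381),(303,415),(312,470),(130,195),(345,128)])/3.4+[225,190]
B=(np.array([(770,183),(675,203),(610,112),(585,70),(618,63),(627,33),(693,132),(530,228)])-[500,0])/3.5+[185,125]
P=tri(cam('scene'),A,cam('side'),B);print(P)
m=(P[0]+P[1])/2;q=(P[3]+P[4])/2
print(m,q,np.degrees(np.arctan2(*(q-m)[[1,0]])),np.degrees(np.arctan2(*(P[0]-P[1])[[1,0]])))
print(camera_info('wrist')['T_tool_cam'][:3,3])
s=read_state();R=s['tcp_rot'];g=np.array([.449,-.296,0])
print(R.T@(np.array([.449,-.296,.2])-s['position']))
im=cv2.imread('pics/scene0.png')[...,::-1]
# pad axis from black & red centroids
c=cam('scene');b=onz(c,[(180,178),(208,169),(233.3,158.4)],.022);print(b,np.degrees(np.arctan2(*(b[2]-b[0])[[1,0]])))
```

```text
[[ 0.5936 -0.0751  0.1064  0.0022]
 [ 0.5114 -0.0537  0.1113  0.0034]
 [ 0.5531  0.1107  0.0913  0.005 ]
 [ 0.5839  0.2058  0.0751  0.0062]
 [ 0.622   0.1989  0.0712  0.0011]
 [ 0.6484  0.2266  0.0829  0.0044]
 [ 0.6041  0.0355  0.0894  0.0141]
 [ 0.4364  0.0568  0.0475  0.0018]]
[ 0.5525 -0.0644  0.1089  0.0028] [0.6029 0.2024 0.0732 0.0037] 79.29287566228929 -14.646885263521616
[ 0.0721 -0.0006 -0.1619]
[-0.5294 -0.7197  0.0228]
[[ 0.6049 -0.3287  0.022 ]
 [ 0.5246 -0.3113  0.022 ]
 [ 0.4422 -0.3036  0.022 ]] 171.2566725314133
```

Points agree with the given sizes (wall top 0.109, plate top 0.073, slope about 12°, heading about 79°). I'll move over the chute for a closer look.

Request:
drive_tool(
  motion=[
    [[-36,-24,-1],[0,0,0]],
    [[-36,-24,-1],[0,0,0]],
    [[-36,-24,-1],[0,0,0]],
    [[-36,-24,-1],[0,0,0]],
    [[-36,-24,-1],[0,0,0]],
  ],
)

```text
time_s: 0.65
position: [0.3648, 0.3917, 0.2274]
tcp_rot: [[-0.919, 0.393, -0.0], [0.393, 0.919, -0.0], [0.0, -0.0, -1.0]]
force: [0.9, 0.2, 0.2]
opening: 1.002
grasp_force: 0.0
```

Request:
drive_tool(
  motion=[
    [[-36,-24,-1],[0,0,0]],
    [[-36,-24,-1],[0,0,0]],
    [[-36,-24,-1],[0,0,0]],
    [[-36,-24,-1],[0,0,0]],
    [[-36,-24,-1],[0,0,0]],
  ],
)

```text
time_s: 1.15
position: [0.4831, 0.2105, 0.2325]
tcp_rot: [[-0.919, 0.394, -0.0], [0.394, 0.919, 0.0], [0.0, -0.0, -1.0]]
force: [0.1, 0.5, -0.2]
opening: 0.997
grasp_force: 0.0
```

Request:
drive_tool(
  motion=[
    [[-36,-24,-1],[0,0,0]],
    [[-36,-24,-1],[0,0,0]],
    [[-36,-24,-2],[0,0,0]],
    [[-34,-22,-2],[0,0,-0.12]],
    [[0,0,0],[0,0,-0.12]],
  ],
)

```text
time_s: 1.65
position: [0.5797, 0.065, 0.2387]
tcp_rot: [[-0.986, 0.164, 0.004], [0.164, 0.986, -0.002], [-0.004, -0.001, -1.0]]
force: [-0.4, -0.1, -0.1]
opening: 0.999
grasp_force: 0.0
```

Request:
drive_tool(
  motion=[
    [[0,0,0],[0,0,0]],
    [[0,0,0],[0,0,0]],
  ],
)

```text
time_s: 1.85
position: [0.5752, 0.07, 0.2381]
tcp_rot: [[-0.986, 0.167, -0.002], [0.167, 0.986, 0.0], [0.002, 0.0, -1.0]]
force: [0.5, -0.1, -0.4]
opening: 1.003
grasp_force: 0.0
```

Run:
```python
from h import *
import pickle
s=read_state();im=capture('wrist');pickle.dump(s,open('w1.pkl','wb'))
print(s['time_s'],s['position'],s['tcp_rot'])
cv2.imwrite('pics/w1.png',im[...,::-1]);cv2.imwrite('pics/w1b.png',cv2.resize(im,(800,600),interpolation=cv2.INTER_CUBIC)[...,::-1])
```

```text
1.85 [0.57524381 0.07002703 0.2380944 ] [[-9.86037474e-01  1.66516419e-01 -1.54330982e-03]
 [ 1.66516049e-01  9.86038676e-01  3.65845663e-04]
 [ 1.58268248e-03  1.03751680e-04 -9.99998742e-01]]
```

View pics/w1b.png

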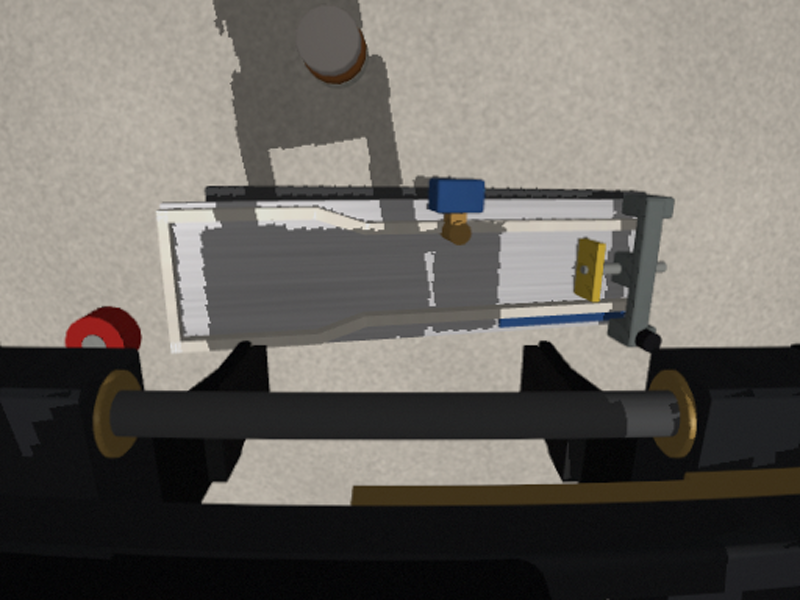

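The wrist view (800x600) shows the chute running left to right: upper-end outer corners (158,206) and (171,353), narrow walls' inner edges near (550,231)/(550,308), shoe nose (457,232), plate face about x=577–587, bridge at x=620–672 and jar lid (328,38).

Run:
```python
from h import *
import pickle
np.set_printoptions(suppress=True,precision=4)
s=pickle.load(open('w1.pkl','rb'));c=cam('wrist',s)
U=np.array([(158,206),(171,353),(400,231),(600,231),(400,318),(600,305),(320,220),(365,230),(325,330),(365,318)])*.64
for z0 in(.107,.110,.113):
  for psi in (79,):
    a=np.radians(psi);h=np.array([np.cos(a),np.sin(a),0])
    X=h*np.cos(np.radians(12))-np.array([0,0,np.sin(np.radians(12))]);Z=h*np.sin(np.radians(12))+np.array([0,0,np.cos(np.radians(12))])
    Y=np.cross(Z,X);O=np.array([.5525,-.064,z0])
    p,v=ray(c,U);P=p+v*(((O-p)@Z)/(v@Z))[:,None]
    print(z0,'\n',np.c_[P,(P-O)@X,(P-O)@Y])
```

```text
0.107 
 [[ 0.5086 -0.057   0.1073 -0.0015  0.0445]
 [ 0.5973 -0.0746  0.1074 -0.0019 -0.046 ]
 [ 0.5511  0.0774  0.0776  0.1416  0.0283]
 [ 0.5784  0.2148  0.0478  0.2849  0.0278]
 [ 0.6081  0.0679  0.0772  0.1432 -0.0294]
 [ 0.633   0.2119  0.0462  0.2926 -0.0264]
 [ 0.5347  0.0307  0.088   0.0915  0.0355]
 [ 0.5462  0.0561  0.0822  0.1193  0.0291]
 [ 0.6047  0.0193  0.0875  0.0938 -0.0353]
 [ 0.6027  0.0456  0.0821  0.1198 -0.0284]]
0.11 
 [[ 0.5085 -0.0557  0.11   -0.0002  0.0448]
 [ 0.5964 -0.0732  0.1101 -0.0006 -0.0448]
 [ 0.5507  0.0774  0.0806  0.1416  0.0288]
 [ 0.5777  0.2136  0.0511  0.2835  0.0283]
 [ 0.6071  0.068   0.0802  0.1431 -0.0284]
 [ 0.6318  0.2107  0.0495  0.2911 -0.0254]
 [ 0.5345  0.0311  0.0909  0.092   0.0359]
 [ 0.5458  0.0563  0.0852  0.1195  0.0296]
 [ 0.6038  0.0199  0.0904  0.0942 -0.0343]
 [ 0.6018  0.046   0.0851  0.12   -0.0274]]
0.113 
 [[ 0.5085 -0.0544  0.1128  0.0011  0.0451]
 [ 0.5955 -0.0717  0.1129  0.0007 -0.0437]
 [ 0.5502  0.0775  0.0836  0.1415  0.0292]
 [ 0.577   0.2124  0.0543  0.2821  0.0287]
 [ 0.6061  0.0681  0.0833  0.1431 -0.0274]
 [ 0.6306  0.2094  0.0528  0.2897 -0.0245]
 [ 0.5342  0.0316  0.0938  0.0924  0.0362]
 [ 0.5454  0.0566  0.0881  0.1196  0.03  ]
 [ 0.6028  0.0205  0.0933  0.0946 -0.0333]
 [ 0.6009  0.0463  0.088   0.1201 -0.0264]]
```

Request:
drive_tool(
  motion=[
    [[0,-42,3],[0,0,0]],
    [[0,-42,3],[0,0,0]],
    [[0,-42,3],[0,0,0]],
    [[0,-42,3],[0,0,0]],
    [[0,-42,3],[0,0,0]],
  ],
)

```text
time_s: 2.4
position: [0.5409, -0.1375, 0.2236]
tcp_rot: [[-0.987, 0.164, -0.0], [0.164, 0.987, 0.0], [0.0, 0.0, -1.0]]
force: [0.1, -0.8, -0.4]
opening: 1.0
grasp_force: 0.0
```

Request:
drive_tool(
  motion=[
    [[0,-41,20],[0,0,0]],
    [[0,-41,20],[0,0,0]],
    [[0,-41,20],[0,0,0]],
    [[2,-41,20],[0,0,0]],
  ],
)

```text
time_s: 2.8
position: [0.5127, -0.2992, 0.1431]
tcp_rot: [[-0.986, 0.164, 0.001], [0.164, 0.986, -0.0], [-0.001, -0.0, -1.0]]
force: [-0.7, 0.1, -0.0]
opening: 1.003
grasp_force: 0.0
```

Request:
drive_tool(
  motion=[
    [[0,0,0],[0,0,0]],
    [[0,0,0],[0,0,0]],
  ],
)

```text
time_s: 3.0
position: [0.5121, -0.2983, 0.1429]
tcp_rot: [[-0.986, 0.166, -0.001], [0.166, 0.986, 0.002], [0.002, 0.002, -1.0]]
force: [0.6, 0.2, 0.9]
opening: 0.998
grasp_force: 0.0
```

Run:
```python
from h import *
np.set_printoptions(suppress=True,precision=4)
s=read_state();im=capture('wrist');c=cam('wrist',s)
print(s['time_s'],s['position'],s['tcp_rot'][:,1])
# specimen/top: red blobs and circle fit to the top
for ce,st in blobs(im,(0,130,60),(8,255,255),300): print(ce,st,onz(c,[ce],.03))
cv2.imwrite('pics/w2.png',cv2.resize(im,(800,600),interpolation=cv2.INTER_CUBIC)[...,::-1])
```

```text
3.0 [ 0.5121 -0.2983  0.1429] [0.1661 0.9861 0.0015]
[247.1 112. ] [217, 82, 61, 62, 2447] [[ 0.4507 -0.2925  0.03  ]]
[ 77.3 142.2] [43, 115, 68, 58, 2672] [[ 0.45   -0.4398  0.03  ]]
[390.8 237.8] [366, 225, 49, 26, 864] [[ 0.5834 -0.1813  0.03  ]]
[108.7 239.2] [91, 227, 40, 24, 724] [[ 0.5411 -0.4377  0.03  ]]
```

View pics/w2.png

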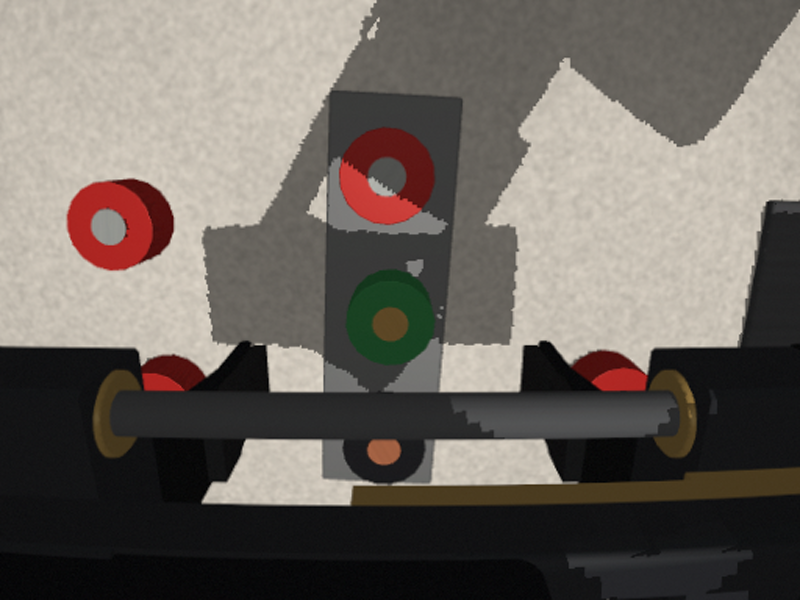

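The wrist view shows the red mount on the pad, steel specimen at (387,177), top flat and aligned with the gripper's closing axis; green at (390,318). The position (0.4505,-0.293) agrees with the stereo estimate, so I'll grip it.

Request:
drive_tool(
  motion=[
    [[31,-2,0],[0,0,0]],
    [[31,-3,0],[0,0,0]],
    [[0,0,35],[0,0,0]],
    [[0,0,35],[0,0,0]],
    [[0,0,0],[0,0,0]],
  ],
)

```text
time_s: 3.55
position: [0.4491, -0.2898, 0.0713]
tcp_rot: [[-0.987, 0.162, -0.005], [0.162, 0.987, 0.006], [0.006, 0.005, -1.0]]
force: [-1.3, -0.6, -0.4]
opening: 0.997
grasp_force: 0.0
```

Request:
drive_tool(
  motion=[
    [[0,0,25],[0,0,0]],
    [[0,0,20],[0,0,0]],
    [[0,0,12],[0,0,0]],
    [[0,0,0],[0,0,0]],
    [[0,0,0],[0,0,0]],
  ],
)

```text
time_s: 4.05
position: [0.4515, -0.2936, 0.0176]
tcp_rot: [[-0.987, 0.163, 0.001], [0.163, 0.987, -0.001], [-0.001, -0.001, -1.0]]
force: [0.2, -0.3, 0.1]
opening: 1.0
grasp_force: 0.0
```

Request:
drive_tool(
  motion=[
    [[0,0,0],[0,0,0]],
    [[0,0,0],[0,0,0]],
    [[0,0,0],[0,0,0]],
    [[0,0,0],[0,0,0]],
    [[0,0,0],[0,0,0]],
  ],
  gripper=0.3,
)

```text
time_s: 4.55
position: [0.4507, -0.2937, 0.0167]
tcp_rot: [[-0.986, 0.164, 0.0], [0.164, 0.986, -0.0], [-0.0, -0.0, -1.0]]
force: [-1.2, 0.8, -0.2]
opening: 0.632
grasp_force: 0.0
```

Request:
drive_tool(
  motion=[
    [[0,0,0],[0,0,0]],
    [[0,0,0],[0,0,0]],
    [[0,0,0],[0,0,0]],
    [[0,0,0],[0,0,0]],
  ],
  gripper=0.3,
)

```text
time_s: 4.95
position: [0.4506, -0.2935, 0.0166]
tcp_rot: [[-0.986, 0.164, -0.0], [0.164, 0.986, 0.0], [0.0, 0.0, -1.0]]
force: [-0.4, 0.0, 1.9]
opening: 0.568
grasp_force: 30.0
```

Request:
drive_tool(
  motion=[
    [[0,0,-20],[0,0,0]],
    [[0,0,-40],[0,0,0]],
    [[0,0,-40],[0,0,0]],
    [[0,0,-40],[0,0,0]],
    [[0,0,0],[0,0,0]],
  ],
)

```text
time_s: 5.45
position: [0.4535, -0.2963, 0.1615]
tcp_rot: [[-0.986, 0.164, 0.008], [0.164, 0.986, -0.008], [-0.01, -0.007, -1.0]]
force: [0.7, -1.6, -1.2]
opening: 0.568
grasp_force: 30.0
```

Request:
drive_tool(
  motion=[
    [[-8,39,-2],[0,0,0]],
    [[-8,39,-2],[0,0,0]],
    [[-8,39,-2],[0,0,0]],
    [[-8,39,-2],[0,0,0]],
    [[-8,39,-1],[0,0,0]],
  ],
)

```text
time_s: 5.95
position: [0.5219, -0.1062, 0.1645]
tcp_rot: [[-0.986, 0.164, -0.002], [0.164, 0.986, 0.001], [0.002, 0.0, -1.0]]
force: [0.0, 0.8, -1.1]
opening: 0.569
grasp_force: 30.0
```

Request:
drive_tool(
  motion=[
    [[-8,39,-1],[0,0,0]],
    [[-8,39,-1],[0,0,0]],
    [[-7,38,-1],[0,0,0.028]],
    [[0,0,0],[0.105,0,0]],
    [[0,0,0],[0.104,0,0]],
  ],
)

```text
time_s: 6.45
position: [0.5636, 0.0034, 0.1676]
tcp_rot: [[-0.982, 0.186, -0.041], [0.191, 0.959, -0.208], [0.001, -0.212, -0.977]]
force: [-0.2, 0.5, -1.2]
opening: 0.565
grasp_force: 30.0
```

Request:
drive_tool(
  motion=[
    [[0,0,0],[0,0,0]],
    [[0,0,0],[0,0,0]],
    [[0,0,0],[0,0,0]],
  ],
)

```text
time_s: 6.75
position: [0.5634, 0.0021, 0.168]
tcp_rot: [[-0.981, 0.188, -0.041], [0.193, 0.96, -0.202], [0.001, -0.206, -0.978]]
force: [1.0, -0.2, -1.0]
opening: 0.571
grasp_force: 30.0
```

```bash
cat >> h.py <<'E'
a=np.radians(79);b=np.radians(12);hh=np.array([np.cos(a),np.sin(a),0]);e=np.array([0,0,1.])
X=hh*np.cos(b)-e*np.sin(b);Z=hh*np.sin(b)+e*np.cos(b);Y=np.cross(Z,X);O=np.array([.5515,-.0639,.0998]);C=np.c_[X,Y,Z]
def st():
    s=read_state();R=s['tcp_rot']
    print(round(s['time_s'],2),'chan mm',(C.T@(s['position']-O)*1e3).round(1),'F chan',(C.T@s['force']).round(2),'open',round(s['opening'],3))
    print('tool in chan\n',(C.T@R).round(4));return s
E
python3 - <<'E'
from h import *
s=st();im=capture('scene');cv2.imwrite('pics/s2.png',cv2.resize(im[150:350,180:400],None,fx=3,fy=3,interpolation=cv2.INTER_CUBIC)[...,::-1])
E
```

```text
6.75 chan mm [51.4  0.9 80.6] F chan [ 0.23 -1.06 -0.98] open 0.571
tool in chan
 [[ 0.0016  1.      0.0016]
 [ 1.     -0.0016  0.0016]
 [ 0.0016  0.0016 -1.    ]]
```

View pics/s2.png

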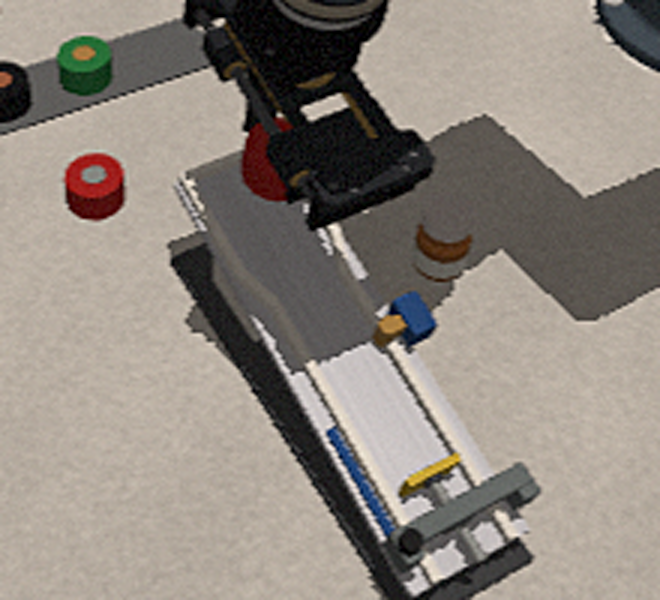

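The mount (red at (265,160)) hangs over the bay, tool square to the chute. I'll lower it and feel for the floor.

Request:
drive_tool(
  motion=[
    [[0,12,15],[0,0,0]],
    [[0,0,20],[0,0,0]],
    [[0,0,15],[0,0,0]],
    [[0,0,8],[0,0,0]],
    [[0,0,0],[0,0,0]],
  ],
)

```text
time_s: 7.3
position: [0.5626, 0.0022, 0.1075]
tcp_rot: [[-0.981, 0.188, -0.043], [0.193, 0.96, -0.203], [0.003, -0.207, -0.978]]
force: [0.5, -0.0, -0.5]
opening: 0.57
grasp_force: 30.0
```

Request:
drive_tool(
  motion=[
    [[0,0,2],[0,0,0]],
    [[0,0,1],[0,0,0]],
    [[0,0,0],[0,0,0]],
  ],
)

```text
time_s: 7.6
position: [0.5641, 0.002, 0.1069]
tcp_rot: [[-0.981, 0.188, -0.039], [0.192, 0.96, -0.204], [-0.001, -0.207, -0.978]]
force: [0.6, 0.2, -1.5]
opening: 0.566
grasp_force: 30.0
```

Request:
drive_tool(
  motion=[
    [[0,0,2],[0,0,0]],
    [[0,0,1],[0,0,0]],
    [[0,0,0],[0,0,0]],
  ],
)

```text
time_s: 7.9
position: [0.5635, 0.0014, 0.1035]
tcp_rot: [[-0.981, 0.187, -0.04], [0.192, 0.96, -0.204], [0.0, -0.207, -0.978]]
force: [-0.9, -0.5, -0.8]
opening: 0.564
grasp_force: 30.0
```

```bash
python3 -c "
from h import *
st()"
```

```text
7.9 chan mm [64.2  0.7 17.4] F chan [-0.45  0.81 -0.89] open 0.564
tool in chan
 [[ 7.e-04  1.e+00  4.e-04]
 [ 1.e+00 -7.e-04  2.e-04]
 [ 2.e-04  4.e-04 -1.e+00]]
```

Request:
drive_tool(
  motion=[
    [[0,0,1],[0,0,0]],
    [[0,0,1],[0,0,0]],
    [[0,0,0],[0,0,0]],
  ],
)

```text
time_s: 8.2
position: [0.5636, 0.0012, 0.1028]
tcp_rot: [[-0.981, 0.188, -0.039], [0.192, 0.96, -0.204], [-0.001, -0.207, -0.978]]
force: [-1.4, 1.2, 7.8]
opening: 0.563
grasp_force: 30.0
```

Request:
drive_tool(
  motion=[
    [[0,0,1],[0,0,0]],
    [[0,0,0],[0,0,0]],
    [[0,0,0],[0,0,0]],
  ],
)

```text
time_s: 8.5
position: [0.5636, 0.0012, 0.1028]
tcp_rot: [[-0.981, 0.188, -0.039], [0.192, 0.96, -0.204], [-0.001, -0.208, -0.978]]
force: [-4.2, 2.4, 12.5]
opening: 0.566
grasp_force: 30.0
```

Request:
drive_tool(
  motion=[
    [[0,0,1],[0,0,0]],
    [[0,0,0],[0,0,0]],
    [[0,0,0],[0,0,0]],
  ],
)

```text
time_s: 8.8
position: [0.5636, 0.0012, 0.1028]
tcp_rot: [[-0.981, 0.188, -0.038], [0.192, 0.96, -0.204], [-0.002, -0.208, -0.978]]
force: [-4.6, 4.1, 19.0]
opening: 0.566
grasp_force: 30.0
```

```bash
python3 -c "
from h import *
st()"
```

```text
8.8 chan mm [64.1  0.5 16.7] F chan [-0.9   5.3  19.27] open 0.566
tool in chan
 [[ 1.3e-03  1.0e+00  4.0e-04]
 [ 1.0e+00 -1.3e-03 -1.5e-03]
 [-1.5e-03  4.0e-04 -1.0e+00]]
```

Floor contact found at 16.7 (floor 4 mm higher than estimated). Unload, release, lift.

Request:
drive_tool(
  motion=[
    [[0,0,-1.5],[0,0,0]],
    [[0,0,-1],[0,0,0]],
    [[0,0,0],[0,0,0]],
  ],
)

```text
time_s: 9.1
position: [0.5636, 0.0012, 0.1028]
tcp_rot: [[-0.981, 0.188, -0.039], [0.192, 0.96, -0.204], [-0.001, -0.207, -0.978]]
force: [-1.2, 1.9, 8.7]
opening: 0.564
grasp_force: 30.0
```

Request:
drive_tool(
  motion=[
    [[0,0,0],[0,0,0]],
    [[0,0,0],[0,0,0]],
    [[0,0,0],[0,0,0]],
    [[0,0,0],[0,0,0]],
    [[0,0,0],[0,0,0]],
  ],
  gripper=0.85,
)

```text
time_s: 9.6
position: [0.5634, 0.001, 0.1017]
tcp_rot: [[-0.981, 0.187, -0.04], [0.192, 0.96, -0.204], [0.0, -0.208, -0.978]]
force: [-0.0, 0.0, 0.2]
opening: 0.834
grasp_force: 0.0
```

Request:
drive_tool(
  motion=[
    [[0,0,-10],[0,0,0]],
    [[0,0,-25],[0,0,0]],
    [[0,0,-30],[0,0,0]],
    [[0,-30,-5],[0,0,0]],
    [[0,-40,0],[0,0,0]],
  ],
)

```text
time_s: 10.1
position: [0.5545, -0.051, 0.1872]
tcp_rot: [[-0.982, 0.184, -0.035], [0.187, 0.961, -0.204], [-0.004, -0.207, -0.978]]
force: [0.6, -0.6, 0.3]
opening: 0.851
grasp_force: 0.0
```

Request:
drive_tool(
  motion=[
    [[-50,0,0],[0,0,0]],
    [[-35,0,0],[0,0,0]],
    [[0,0,0],[0,0,0]],
    [[0,0,0],[0,0,0]],
    [[0,0,0],[0,0,0]],
  ],
  gripper=0,
)

```text
time_s: 10.6
position: [0.6352, -0.0676, 0.1849]
tcp_rot: [[-0.982, 0.187, -0.042], [0.191, 0.96, -0.203], [0.002, -0.207, -0.978]]
force: [-1.0, -0.4, -0.2]
opening: 0.482
grasp_force: 0.0
```

Run:
```python
from h import *
import pickle
s=st();im=capture('wrist');c=cam('wrist',s);pickle.dump(s,open('w3.pkl','wb'))
O2=O+.0041*Z
for ce,t in blobs(im,(0,130,40),(8,255,255),200):
    p,v=ray(c,[ce]);q=p+v[0]*(((O2+.03*Z-p)@Z)/(v[0]@Z));print(ce,t,C.T@(q-O2)*1e3)
cv2.imwrite('pics/w3.png',cv2.resize(im,(800,600),interpolation=cv2.INTER_CUBIC)[...,::-1])
```

```text
10.6 chan mm [ -5.6 -82.8  85.8] F chan [-0.51  0.87 -0.32] open 0.482
tool in chan
 [[ 1.0e-04  1.0e+00  5.0e-04]
 [ 1.0e+00 -1.0e-04  2.2e-03]
 [ 2.2e-03  5.0e-04 -1.0e+00]]
[357.8  81.7] [316, 41, 85, 81, 4420] [60.4983577   0.17533712 30.        ]
[183.4 160.5] [157, 137, 52, 49, 1683] [-51.5379329  -50.15067239  30.        ]
[  5.5 161.3] [0, 143, 14, 35, 377] [-176.6805033   -49.69680628   30.        ]
```

View pics/w3.png

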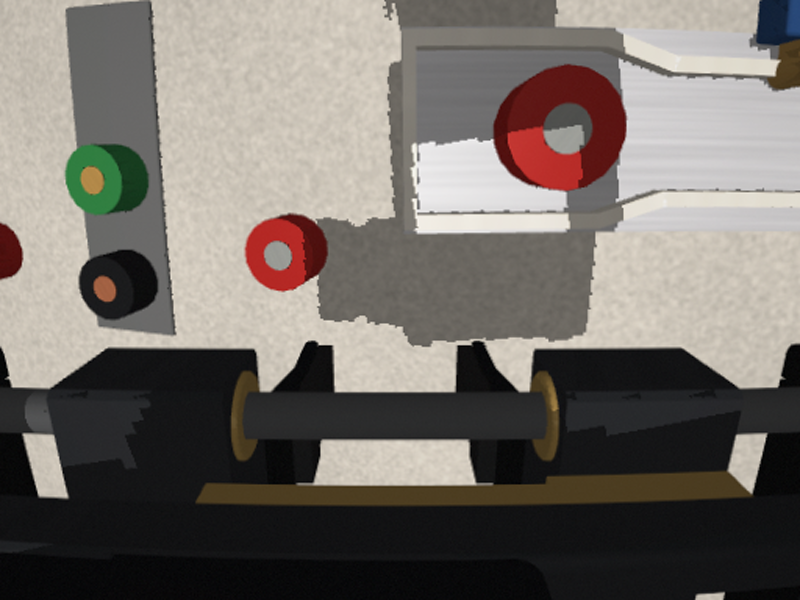

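The mount stands flat in the bay (specimen (568,129)). Wall inner-top kinks are at (614,50), (672,75), (612,210) and (660,191), which lets me check the centre line.

Run:
```python
from h import *
import pickle
np.set_printoptions(suppress=True,precision=1)
s=pickle.load(open('w3.pkl','rb'));c=cam('wrist',s);O2=O+.0041*Z
def f(uv,h):
    p,v=ray(c,np.array(uv)*.64);q=p+v*(((O2+h*Z-p)@Z)/(v@Z))[:,None];print((q-O2)@C*1e3)
f([(418,48),(614,48),(672,75),(770,77),(413,212),(612,210),(660,191),(770,192),(403,28),(402,232)],.01)
f([(568,129)],.03)
```

```text
[[  4.2  33.6  10. ]
 [ 88.8  35.1  10. ]
 [116.   24.8  10. ]
 [162.8  26.1  10. ]
 [  2.6 -36.1  10. ]
 [ 94.1 -34.8  10. ]
 [116.  -25.9  10. ]
 [170.7 -25.2  10. ]
 [ -2.1  41.6  10. ]
 [ -2.4 -45.2  10. ]]
[[64.2 -0.3 30. ]]
```

Centre line and heights check out to 1–2 mm. I'll turn the shut fingers 90° so their plain 19 mm side pushes, tip leading by 6°, then drop in behind the mount.

Request:
drive_tool(
  motion=[
    [[0,0,0],[0,0,0.1428]],
    [[0,0,0],[0,0,0.1428]],
    [[0,0,0],[0,0,0.1428]],
    [[0,0,0],[0,0,0.1428]],
    [[0,0,0],[0,0,0.1428]],
  ],
)

```text
time_s: 11.15
position: [0.6354, -0.0675, 0.1852]
tcp_rot: [[-0.615, 0.787, -0.041], [0.777, 0.596, -0.203], [-0.136, -0.157, -0.978]]
force: [0.3, 0.1, -0.3]
opening: 0.026
grasp_force: 0.0
```

Request:
drive_tool(
  motion=[
    [[0,0,0],[0,0,0.1428]],
    [[0,0,0],[0,0,0.1428]],
    [[0,0,0],[0,0,0.1428]],
    [[0,0,0],[0,0,0.1428]],
    [[0,0,0],[0,0,0.1428]],
  ],
)

```text
time_s: 11.65
position: [0.6354, -0.0675, 0.1852]
tcp_rot: [[0.051, 0.998, -0.041], [0.977, -0.058, -0.203], [-0.205, -0.029, -0.978]]
force: [0.8, -0.2, 0.9]
opening: 0.004
grasp_force: 0.0
```

Request:
drive_tool(
  motion=[
    [[0,0,0],[0,0,0.1428]],
    [[10,-41,0],[0,0,0]],
    [[10,-41,0],[0,0,0]],
    [[0,0,0],[0,0.1,0]],
    [[0,0,0],[0,0,0]],
  ],
)

```text
time_s: 12.15
position: [0.558, -0.0335, 0.1816]
tcp_rot: [[0.191, 0.981, -0.021], [0.975, -0.193, -0.107], [-0.109, -0.0, -0.994]]
force: [0.2, 0.7, 0.1]
opening: 0.003
grasp_force: 0.0
```

```bash
python3 -c "
from h import *
s=st();print(s['joint_positions'])"
```

```text
12.15 chan mm [13.4 -0.6 86.4] F chan [ 0.72 -0.1   0.28] open 0.003
tool in chan
 [[ 9.950e-01 -1.700e-03  1.002e-01]
 [-1.700e-03 -1.000e+00  3.000e-04]
 [ 1.002e-01 -5.000e-04 -9.950e-01]]
[-11.43178714  28.68870775  93.41023305  -7.36927614  58.08593286
   3.57785678]
```

Request:
drive_tool(
  motion=[
    [[0,0,30],[0,0,0]],
    [[0,0,30],[0,0,0]],
    [[0,0,10],[0,0,0]],
    [[0,0,0],[0,0,0]],
    [[0,0,0],[0,0,0]],
  ],
)

```text
time_s: 12.65
position: [0.5594, -0.0408, 0.1119]
tcp_rot: [[0.19, 0.982, -0.019], [0.976, -0.191, -0.108], [-0.109, 0.002, -0.994]]
force: [0.3, 0.0, 0.5]
opening: 0.007
grasp_force: 0.0
```

```bash
python3 -c "
from h import *
s=st()"
```

```text
12.65 chan mm [21.1 -3.4 16.9] F chan [-0.04 -0.31  0.48] open 0.007
tool in chan
 [[ 9.95e-01 -9.00e-04  9.97e-02]
 [-8.00e-04 -1.00e+00 -1.50e-03]
 [ 9.97e-02  1.40e-03 -9.95e-01]]
```

Request:
drive_tool(
  motion=[
    [[5,-2.5,1],[0,0,0]],
    [[5,0,0.5],[0,0,0]],
    [[5,0,0.5],[0,0,0]],
    [[5,0,0.5],[0,0,0]],
    [[0,0,0],[0,0,0]],
  ],
)

```text
time_s: 13.15
position: [0.5599, -0.0201, 0.1067]
tcp_rot: [[0.19, 0.982, -0.02], [0.976, -0.191, -0.107], [-0.109, 0.0, -0.994]]
force: [0.2, 0.6, -0.8]
opening: 0.006
grasp_force: 0.0
```

Request:
drive_tool(
  motion=[
    [[6,0,0.6],[0,0,0]],
    [[6,0,0.6],[0,0,0]],
    [[6,0,0.6],[0,0,0]],
    [[6,0,0.6],[0,0,0]],
    [[6,0,0.6],[0,0,0]],
  ],
)

```text
time_s: 13.65
position: [0.5654, 0.0084, 0.1002]
tcp_rot: [[0.19, 0.981, -0.021], [0.976, -0.191, -0.107], [-0.109, -0.0, -0.994]]
force: [-0.4, -2.0, 0.3]
opening: 0.004
grasp_force: 0.4
```

Run:
```python
from h import *
s=st();im=capture('scene');cv2.imwrite('pics/s3.png',cv2.resize(im[150:350,180:400],None,fx=3,fy=3,interpolation=cv2.INTER_CUBIC)[...,::-1])
```

```text
13.65 chan mm [72.   0.1 15.7] F chan [-2.07  0.02 -0.17] open 0.004
tool in chan
 [[ 9.950e-01 -7.000e-04  1.002e-01]
 [-7.000e-04 -1.000e+00  2.000e-04]
 [ 1.002e-01 -3.000e-04 -9.950e-01]]
```

View pics/s3.png

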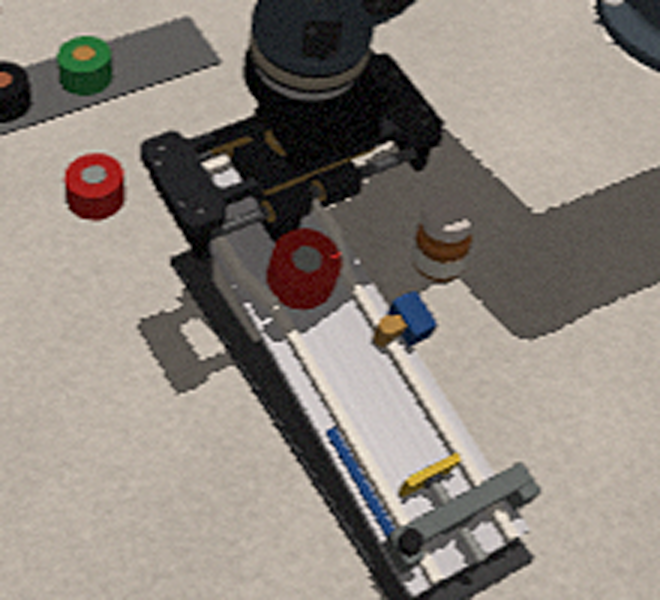

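The mount is flat at the start of the taper (303,268), fingers behind it; shoe still ahead at (388,330). Continuing.

Request:
drive_tool(
  motion=[
    [[6,0,0.6],[0,0,0]],
    [[6,0,0.6],[0,0,0]],
    [[6,0,0.6],[0,0,0]],
    [[6,0,0.6],[0,0,0]],
    [[6,0,0.6],[0,0,0]],
  ],
)

```text
time_s: 14.2
position: [0.571, 0.0374, 0.0939]
tcp_rot: [[0.191, 0.981, -0.021], [0.976, -0.192, -0.107], [-0.109, -0.0, -0.994]]
force: [-0.1, 0.5, -0.2]
opening: 0.004
grasp_force: 0.1
```

Request:
drive_tool(
  motion=[
    [[5,0,0.5],[0,0,0]],
    [[5,0,0.5],[0,0,0]],
    [[4,0,0.4],[0,0,0]],
    [[4,0,0.4],[0,0,0]],
    [[3,0,0.3],[0,0,0]],
  ],
)

```text
time_s: 14.7
position: [0.575, 0.0574, 0.0896]
tcp_rot: [[0.19, 0.981, -0.021], [0.976, -0.192, -0.107], [-0.109, -0.0, -0.994]]
force: [-0.8, 0.2, 0.2]
opening: 0.009
grasp_force: 0.1
```

Request:
drive_tool(
  motion=[
    [[3,0,0.3],[0,0,0]],
    [[3,0,0.3],[0,0,0]],
    [[3,0,0.3],[0,0,0]],
    [[3,0,0.3],[0,0,0]],
  ],
)

```text
time_s: 15.1
position: [0.5771, 0.0669, 0.0876]
tcp_rot: [[0.19, 0.982, -0.022], [0.975, -0.191, -0.11], [-0.112, -0.0, -0.994]]
force: [-1.5, -5.5, 2.1]
opening: 0.01
grasp_force: 3.3
```

Run:
```python
from h import *
s=st()
```

```text
15.1 chan mm [132.9  -0.2  15.8] F chan [-5.97  0.43  0.89] open 0.01
tool in chan
 [[ 9.953e-01  1.000e-04  9.680e-02]
 [ 1.000e-04 -1.000e+00  4.000e-04]
 [ 9.680e-02 -4.000e-04 -9.953e-01]]
```

The 6 N at mount x ≈ 168 is the shoe, as expected. Pushing on steadily.

Request:
drive_tool(
  motion=[
    [[2,0,0.2],[0,0,0]],
    [[2,0,0.2],[0,0,0]],
    [[2,0,0.2],[0,0,0]],
    [[2,0,0.2],[0,0,0]],
    [[2,0,0.2],[0,0,0]],
  ],
)

```text
time_s: 15.6
position: [0.5783, 0.0768, 0.0854]
tcp_rot: [[0.19, 0.982, -0.023], [0.975, -0.191, -0.109], [-0.112, -0.002, -0.994]]
force: [-1.4, -4.0, 1.9]
opening: 0.009
grasp_force: 2.8
```

Request:
drive_tool(
  motion=[
    [[2,0,0.2],[0,0,0]],
    [[2,0,0.2],[0,0,0]],
    [[2,0,0.2],[0,0,0]],
    [[2,0,0.2],[0,0,0]],
    [[2,0,0.2],[0,0,0]],
  ],
)

```text
time_s: 16.1
position: [0.5812, 0.0888, 0.0829]
tcp_rot: [[0.191, 0.981, -0.02], [0.976, -0.192, -0.105], [-0.107, 0.0, -0.994]]
force: [-0.5, 0.0, -0.5]
opening: 0.003
grasp_force: 0.4
```

Request:
drive_tool(
  motion=[
    [[2,0,0.2],[0,0,0]],
    [[2,0,0.2],[0,0,0]],
    [[2,0,0.2],[0,0,0]],
    [[2,0,0.2],[0,0,0]],
    [[2,0,0.2],[0,0,0]],
  ],
)

```text
time_s: 16.6
position: [0.5829, 0.0979, 0.0809]
tcp_rot: [[0.19, 0.981, -0.021], [0.976, -0.192, -0.107], [-0.109, -0.0, -0.994]]
force: [-1.5, -1.3, -0.2]
opening: 0.004
grasp_force: 0.4
```

Run:
```python
from h import *
s=st();im=capture('scene')
cv2.imwrite('pics/s4.png',cv2.resize(im[230:350,250:390],None,fx=4,fy=4,interpolation=cv2.INTER_CUBIC)[...,::-1])
```

```text
16.6 chan mm [1.652e+02 1.000e-01 1.580e+01] F chan [-1.49  1.22 -0.52] open 0.004
tool in chan
 [[ 9.950e-01 -8.000e-04  1.003e-01]
 [-8.000e-04 -1.000e+00  1.000e-04]
 [ 1.003e-01 -2.000e-04 -9.950e-01]]
```

View pics/s4.png

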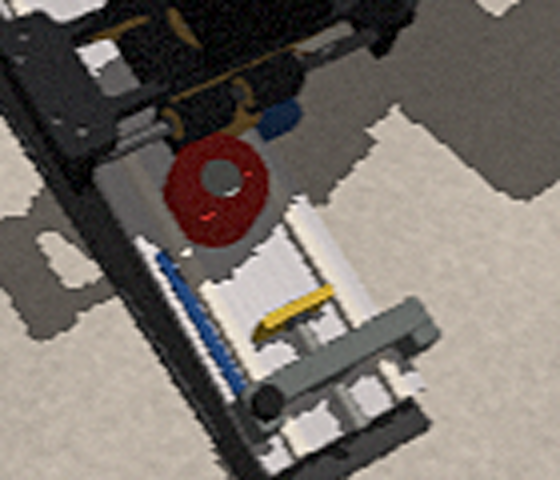

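Past the shoe: the mount is flat at (218,185) in the crop, and the plate is still ahead at (293,312). Now feeling for the stop in small steps.

Request:
drive_tool(
  motion=[
    [[2,0,0.2],[0,0,0]],
    [[2,0,0.2],[0,0,0]],
    [[2,0,0.2],[0,0,0]],
    [[2,0,0.2],[0,0,0]],
    [[2,0,0.2],[0,0,0]],
  ],
)

```text
time_s: 17.15
position: [0.5847, 0.1074, 0.0788]
tcp_rot: [[0.19, 0.981, -0.021], [0.976, -0.192, -0.107], [-0.109, -0.0, -0.994]]
force: [-0.6, -1.2, 0.9]
opening: 0.006
grasp_force: 0.5
```

Request:
drive_tool(
  motion=[
    [[1,0,0.1],[0,0,0]],
    [[1,0,0.1],[0,0,0]],
    [[0,0,0],[0,0,0]],
  ],
)

```text
time_s: 17.45
position: [0.5851, 0.1094, 0.0784]
tcp_rot: [[0.19, 0.981, -0.021], [0.976, -0.192, -0.107], [-0.109, -0.0, -0.994]]
force: [-0.3, -0.2, 0.1]
opening: 0.005
grasp_force: 0.3
```

```bash
python3 -c "
from h import *
st()"
```

```text
17.45 chan mm [1.771e+02 1.000e-01 1.580e+01] F chan [-0.3   0.26 -0.01] open 0.005
tool in chan
 [[ 9.950e-01 -7.000e-04  1.003e-01]
 [-7.000e-04 -1.000e+00  1.000e-04]
 [ 1.003e-01 -2.000e-04 -9.950e-01]]
```

Request:
drive_tool(
  motion=[
    [[1,0,0.1],[0,0,0]],
    [[1,0,0.1],[0,0,0]],
    [[0,0,0],[0,0,0]],
  ],
)

```text
time_s: 17.75
position: [0.5855, 0.1113, 0.078]
tcp_rot: [[0.19, 0.981, -0.021], [0.976, -0.192, -0.107], [-0.109, -0.0, -0.994]]
force: [-1.2, -0.4, -0.1]
opening: 0.007
grasp_force: 0.4
```

Request:
drive_tool(
  motion=[
    [[1,0,0.1],[0,0,0]],
    [[0,0,0],[0,0,0]],
  ],
)

```text
time_s: 17.95
position: [0.5856, 0.1122, 0.0778]
tcp_rot: [[0.19, 0.981, -0.021], [0.976, -0.192, -0.107], [-0.109, -0.0, -0.994]]
force: [-0.9, -1.6, -0.1]
opening: 0.006
grasp_force: 0.4
```

Request:
drive_tool(
  motion=[
    [[1,0,0.1],[0,0,0]],
    [[1,0,0.1],[0,0,0]],
    [[0,0,0],[0,0,0]],
  ],
)

```text
time_s: 18.25
position: [0.586, 0.1142, 0.0774]
tcp_rot: [[0.19, 0.982, -0.021], [0.976, -0.191, -0.107], [-0.109, -0.0, -0.994]]
force: [-1.4, -0.7, -0.0]
opening: 0.006
grasp_force: 0.4
```

Request:
drive_tool(
  motion=[
    [[1,0,0.1],[0,0,0]],
    [[0,0,0],[0,0,0]],
  ],
)

```text
time_s: 18.45
position: [0.5862, 0.1151, 0.0772]
tcp_rot: [[0.19, 0.981, -0.021], [0.976, -0.192, -0.107], [-0.109, -0.0, -0.994]]
force: [-1.1, 0.1, 0.2]
opening: 0.003
grasp_force: 0.5
```

Request:
drive_tool(
  motion=[
    [[1,0,0.1],[0,0,0]],
    [[1,0,0.1],[0,0,0]],
    [[0,0,0],[0,0,0]],
  ],
)

```text
time_s: 18.75
position: [0.5866, 0.1171, 0.0768]
tcp_rot: [[0.19, 0.981, -0.021], [0.976, -0.192, -0.107], [-0.109, -0.0, -0.994]]
force: [-1.2, -0.9, 1.3]
opening: 0.003
grasp_force: 0.5
```

Request:
drive_tool(
  motion=[
    [[1,0,0.1],[0,0,0]],
    [[0,0,0],[0,0,0]],
  ],
)

```text
time_s: 18.95
position: [0.5868, 0.118, 0.0766]
tcp_rot: [[0.19, 0.981, -0.021], [0.976, -0.192, -0.107], [-0.109, -0.0, -0.994]]
force: [-1.9, -1.3, -0.3]
opening: 0.003
grasp_force: 0.5
```

Request:
drive_tool(
  motion=[
    [[1,0,0.1],[0,0,0]],
    [[1,0,0.1],[0,0,0]],
    [[0,0,0],[0,0,0]],
  ],
)

```text
time_s: 19.25
position: [0.5872, 0.12, 0.0762]
tcp_rot: [[0.19, 0.981, -0.021], [0.976, -0.191, -0.107], [-0.109, -0.0, -0.994]]
force: [-2.5, -1.3, 1.4]
opening: 0.007
grasp_force: 0.6
```

Request:
drive_tool(
  motion=[
    [[1,0,0.1],[0,0,0]],
    [[0,0,0],[0,0,0]],
  ],
)

```text
time_s: 19.45
position: [0.5874, 0.1209, 0.0759]
tcp_rot: [[0.19, 0.981, -0.021], [0.976, -0.192, -0.107], [-0.109, -0.0, -0.994]]
force: [-1.7, -0.6, -0.7]
opening: 0.004
grasp_force: 0.6
```

Request:
drive_tool(
  motion=[
    [[1,-0.3,0.1],[0,0,0]],
    [[1,-0.3,0.1],[0,0,0]],
    [[0,0,0],[0,0,0]],
  ],
)

```text
time_s: 19.75
position: [0.5876, 0.1231, 0.0756]
tcp_rot: [[0.191, 0.981, -0.02], [0.976, -0.192, -0.106], [-0.108, 0.001, -0.994]]
force: [-0.0, 0.2, -0.2]
opening: 0.008
grasp_force: 0.2
```

Request:
drive_tool(
  motion=[
    [[1,0,0.1],[0,0,0]],
    [[0,0,0],[0,0,0]],
  ],
)

```text
time_s: 19.95
position: [0.5877, 0.124, 0.0754]
tcp_rot: [[0.19, 0.981, -0.02], [0.976, -0.191, -0.107], [-0.108, 0.001, -0.994]]
force: [-0.1, 0.8, 0.4]
opening: 0.002
grasp_force: 0.2
```

Request:
drive_tool(
  motion=[
    [[1,0,0.1],[0,0,0]],
    [[1,0,0.1],[0,0,0]],
    [[0,0,0],[0,0,0]],
  ],
)

```text
time_s: 20.25
position: [0.5879, 0.1259, 0.0749]
tcp_rot: [[0.19, 0.981, -0.021], [0.976, -0.192, -0.107], [-0.109, 0.0, -0.994]]
force: [-0.0, -1.1, -0.6]
opening: 0.005
grasp_force: 0.1
```

Request:
drive_tool(
  motion=[
    [[1,0,0.1],[0,0,0]],
    [[0,0,0],[0,0,0]],
  ],
)

```text
time_s: 20.45
position: [0.5881, 0.1269, 0.0748]
tcp_rot: [[0.19, 0.981, -0.021], [0.976, -0.191, -0.107], [-0.109, 0.0, -0.994]]
force: [0.2, -0.2, -0.1]
opening: 0.004
grasp_force: 0.2
```

Request:
drive_tool(
  motion=[
    [[1,0,0.1],[0,0,0]],
    [[1,0,0.1],[0,0,0]],
    [[0,0,0],[0,0,0]],
  ],
)

```text
time_s: 20.75
position: [0.5884, 0.1288, 0.0743]
tcp_rot: [[0.19, 0.981, -0.021], [0.976, -0.192, -0.107], [-0.109, 0.0, -0.994]]
force: [-0.6, -0.3, 0.0]
opening: 0.009
grasp_force: 0.2
```

Request:
drive_tool(
  motion=[
    [[1,0,0.1],[0,0,0]],
    [[0,0,0],[0,0,0]],
  ],
)

```text
time_s: 20.95
position: [0.5885, 0.1297, 0.0741]
tcp_rot: [[0.19, 0.981, -0.021], [0.976, -0.192, -0.107], [-0.109, 0.0, -0.994]]
force: [-0.4, -0.9, -0.2]
opening: 0.004
grasp_force: 0.2
```

Run:
```python
from h import *
s=st();im=capture('scene')
cv2.imwrite('pics/s5.png',cv2.resize(im[230:350,250:390],None,fx=4,fy=4,interpolation=cv2.INTER_CUBIC)[...,::-1])
```

```text
20.95 chan mm [198.2   0.6  15.8] F chan [-0.9   0.24 -0.42] open 0.004
tool in chan
 [[ 9.950e-01 -7.000e-04  1.003e-01]
 [-7.000e-04 -1.000e+00  0.000e+00]
 [ 1.003e-01 -1.000e-04 -9.950e-01]]
```

View pics/s5.png

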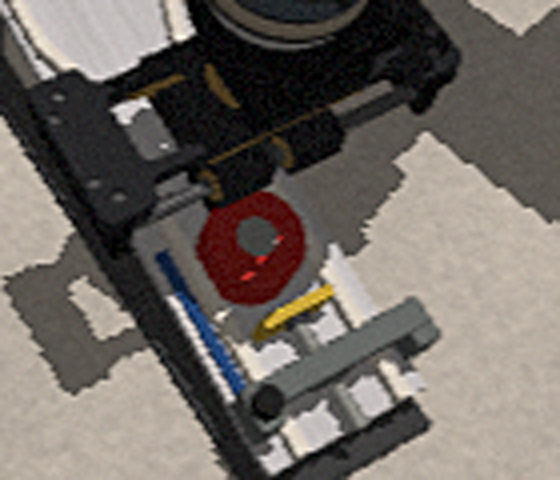

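The mount is flat at (250,245), close to the plate (293,310) with a gap of a few mm. Continuing gently.

Request:
drive_tool(
  motion=[
    [[1,0,0.1],[0,0,0]],
    [[0.5,0,0],[0,0,0]],
    [[0,0,0],[0,0,0]],
  ],
)

```text
time_s: 21.3
position: [0.5888, 0.1311, 0.0738]
tcp_rot: [[0.19, 0.981, -0.021], [0.976, -0.192, -0.107], [-0.109, 0.0, -0.994]]
force: [-0.5, -0.6, 0.1]
opening: 0.005
grasp_force: 0.2
```

Request:
drive_tool(
  motion=[
    [[1,0,0.1],[0,0,0]],
    [[0.5,0,0.1],[0,0,0]],
    [[0,0,0],[0,0,0]],
  ],
)

```text
time_s: 21.6
position: [0.5891, 0.1326, 0.0735]
tcp_rot: [[0.19, 0.981, -0.021], [0.976, -0.191, -0.107], [-0.109, 0.0, -0.994]]
force: [-0.1, -0.2, 0.3]
opening: 0.005
grasp_force: 0.2
```

Request:
drive_tool(
  motion=[
    [[1,0,0.1],[0,0,0]],
    [[0.5,0,0],[0,0,0]],
    [[0,0,0],[0,0,0]],
  ],
)

```text
time_s: 21.9
position: [0.5893, 0.1341, 0.0732]
tcp_rot: [[0.19, 0.981, -0.021], [0.976, -0.192, -0.107], [-0.109, -0.0, -0.994]]
force: [-0.1, -0.4, 0.2]
opening: 0.004
grasp_force: 0.2
```

Request:
drive_tool(
  motion=[
    [[1,0,0.1],[0,0,0]],
    [[0,0,0],[0,0,0]],
  ],
)

```text
time_s: 22.1
position: [0.5896, 0.135, 0.073]
tcp_rot: [[0.19, 0.981, -0.021], [0.976, -0.192, -0.107], [-0.109, 0.0, -0.994]]
force: [-1.3, -0.5, -0.2]
opening: 0.004
grasp_force: 0.2
```

Request:
drive_tool(
  motion=[
    [[1,0,0.1],[0,0,0]],
    [[0.5,0,0],[0,0,0]],
    [[0,0,0],[0,0,0]],
  ],
)

```text
time_s: 22.4
position: [0.5898, 0.1365, 0.0727]
tcp_rot: [[0.19, 0.981, -0.021], [0.976, -0.191, -0.107], [-0.109, -0.0, -0.994]]
force: [-1.3, -0.3, 0.2]
opening: 0.003
grasp_force: 0.2
```

Request:
drive_tool(
  motion=[
    [[1,0,0.1],[0,0,0]],
    [[0,0,0],[0,0,0]],
  ],
)

```text
time_s: 22.6
position: [0.59, 0.1374, 0.0725]
tcp_rot: [[0.19, 0.981, -0.021], [0.976, -0.192, -0.107], [-0.109, -0.0, -0.994]]
force: [-1.2, -0.9, 0.4]
opening: 0.004
grasp_force: 0.2
```

Request:
drive_tool(
  motion=[
    [[1,0,0.1],[0,0,0]],
    [[0.5,0,0],[0,0,0]],
    [[0,0,0],[0,0,0]],
  ],
)

```text
time_s: 22.9
position: [0.5902, 0.1387, 0.0723]
tcp_rot: [[0.19, 0.982, -0.021], [0.976, -0.191, -0.107], [-0.109, -0.0, -0.994]]
force: [-0.7, -1.7, -0.2]
opening: 0.005
grasp_force: 0.5
```

Request:
drive_tool(
  motion=[
    [[1,0,0.1],[0,0,0]],
    [[0,0,0],[0,0,0]],
  ],
)

```text
time_s: 23.1
position: [0.5903, 0.1392, 0.0721]
tcp_rot: [[0.19, 0.982, -0.021], [0.976, -0.191, -0.108], [-0.11, -0.0, -0.994]]
force: [-0.3, -3.0, 1.5]
opening: 0.009
grasp_force: 1.7
```

Stop contact: the force is rising (3 N) and the tool lags its command. Small steps to 8 N.

Request:
drive_tool(
  motion=[
    [[0.5,0,0],[0,0,0]],
    [[0,0,0],[0,0,0]],
    [[0,0,0],[0,0,0]],
  ],
)

```text
time_s: 23.4
position: [0.5903, 0.1395, 0.0721]
tcp_rot: [[0.19, 0.982, -0.022], [0.976, -0.191, -0.108], [-0.11, -0.001, -0.994]]
force: [-1.5, -4.8, 0.8]
opening: 0.004
grasp_force: 2.5
```

Request:
drive_tool(
  motion=[
    [[0.4,0,0],[0,0,0]],
    [[0,0,0],[0,0,0]],
    [[0,0,0],[0,0,0]],
  ],
)

```text
time_s: 23.7
position: [0.5903, 0.1396, 0.072]
tcp_rot: [[0.19, 0.982, -0.022], [0.976, -0.191, -0.108], [-0.111, -0.001, -0.994]]
force: [-1.2, -6.1, 1.6]
opening: 0.006
grasp_force: 2.8
```

```bash
python3 -c "
from h import *
st()"
```

```text
23.7 chan mm [208.4   0.7  15.9] F chan [-6.38  0.02  0.23] open 0.006
tool in chan
 [[ 9.951e-01 -3.000e-04  9.840e-02]
 [-4.000e-04 -1.000e+00  8.000e-04]
 [ 9.840e-02 -9.000e-04 -9.951e-01]]
```

Request:
drive_tool(
  motion=[
    [[0.6,0,0],[0,0,0]],
    [[0,0,0],[0,0,0]],
    [[0,0,0],[0,0,0]],
    [[0,0,0],[0,0,0]],
  ],
)

```text
time_s: 24.1
position: [0.5903, 0.1398, 0.072]
tcp_rot: [[0.19, 0.982, -0.022], [0.975, -0.191, -0.109], [-0.111, -0.001, -0.994]]
force: [-1.1, -6.7, 1.5]
opening: 0.007
grasp_force: 3.3
```

Request:
drive_tool(
  motion=[
    [[0,0,0],[0,0,0]],
    [[0,0,0],[0,0,0]],
    [[0,0,0],[0,0,0]],
    [[0,0,0],[0,0,0]],
    [[0,0,0],[0,0,0]],
  ],
)

```text
time_s: 24.6
position: [0.5903, 0.1398, 0.072]
tcp_rot: [[0.19, 0.982, -0.022], [0.975, -0.191, -0.109], [-0.111, -0.001, -0.994]]
force: [-2.8, -6.7, 2.2]
opening: 0.002
grasp_force: 3.3
```

```bash
python3 -c "
from h import *
st()"
```

```text
24.6 chan mm [208.6   0.7  15.9] F chan [-7.43  1.43  0.62] open 0.002
tool in chan
 [[ 9.952e-01 -1.000e-04  9.770e-02]
 [-2.000e-04 -1.000e+00  1.000e-03]
 [ 9.770e-02 -1.000e-03 -9.952e-01]]
```

Steady 7.5 N. Hold a little longer, then ease off slowly and withdraw.

Request:
drive_tool(
  motion=[
    [[0.2,0,0],[0,0,0]],
    [[0,0,0],[0,0,0]],
    [[0,0,0],[0,0,0]],
    [[0,0,0],[0,0,0]],
    [[0,0,0],[0,0,0]],
  ],
)

```text
time_s: 25.1
position: [0.5903, 0.1398, 0.072]
tcp_rot: [[0.19, 0.982, -0.022], [0.975, -0.191, -0.109], [-0.112, -0.001, -0.994]]
force: [-1.7, -7.1, 1.8]
opening: 0.006
grasp_force: 3.6
```

Request:
drive_tool(
  motion=[
    [[-0.5,0,0],[0,0,0]],
    [[-0.5,0,0],[0,0,0]],
    [[-0.5,0,0],[0,0,0]],
    [[-0.5,0,-0.1],[0,0,0]],
    [[-0.5,0,-0.1],[0,0,0]],
  ],
)

```text
time_s: 25.6
position: [0.5904, 0.1393, 0.0723]
tcp_rot: [[0.191, 0.981, -0.021], [0.976, -0.192, -0.106], [-0.108, 0.0, -0.994]]
force: [-1.4, -2.6, 0.4]
opening: 0.007
grasp_force: 1.1
```

Request:
drive_tool(
  motion=[
    [[-1,0,-0.1],[0,0,0]],
    [[-2,0,-0.2],[0,0,0]],
    [[-5,0,-0.5],[0,0,0]],
    [[-10,0,-1],[0,0,0]],
    [[-10,0,-1],[0,0,0]],
  ],
)

```text
time_s: 26.1
position: [0.585, 0.1114, 0.0784]
tcp_rot: [[0.19, 0.982, -0.02], [0.976, -0.191, -0.107], [-0.109, 0.0, -0.994]]
force: [0.8, -0.1, -0.4]
opening: 0.009
grasp_force: 0.0
```

Request:
drive_tool(
  motion=[
    [[0,0,-30],[0,0,0]],
    [[0,0,-40],[0,0,0]],
    [[-30,0,-20],[0,0,0]],
    [[-40,0,0],[0,0,0]],
    [[0,0,0],[0,0,0]],
  ],
)

```text
time_s: 26.6
position: [0.5735, 0.049, 0.1771]
tcp_rot: [[0.195, 0.981, -0.019], [0.975, -0.196, -0.108], [-0.11, 0.002, -0.994]]
force: [-0.3, 0.3, -0.3]
opening: 0.004
grasp_force: 0.0
```

Run:
```python
from h import *
s=st();im=capture('wrist');sc=capture('scene');o=np.zeros((600,800,3),np.uint8)
o[:330,:440]=cv2.resize(im,(440,330));o[:360,440:]=cv2.resize(sc[240:360,260:380],(360,360),interpolation=cv2.INTER_CUBIC)
cv2.imwrite('pics/e.png',o[...,::-1])
```

```text
26.6 chan mm [96.5 -0.  99.6] F chan [ 0.28  0.36 -0.24] open 0.004
tool in chan
 [[ 0.9951 -0.0054  0.0989]
 [-0.0052 -1.     -0.0019]
 [ 0.0989  0.0014 -0.9951]]
```

View pics/e.png

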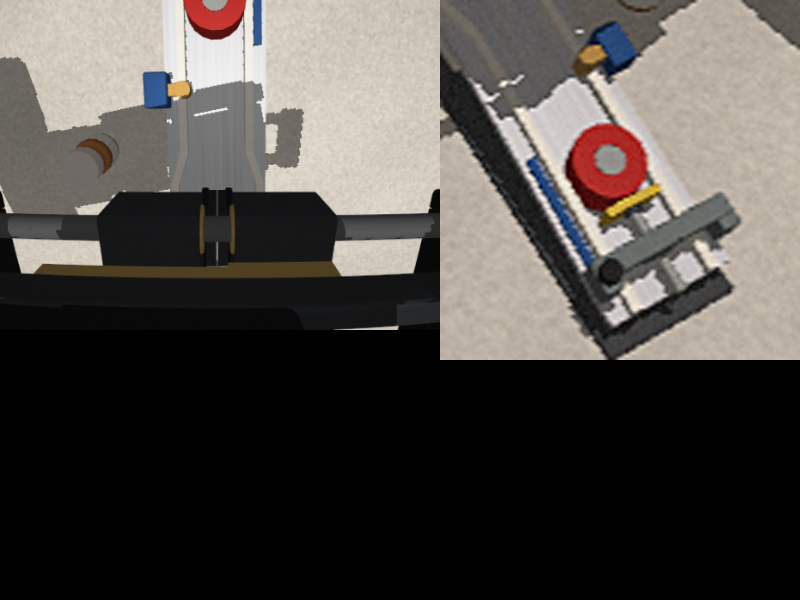

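The mount sits flat against the yellow plate (red (607,167), plate (632,202) in the right crop), and the jar is untouched. Handing in.

```bash
python3 -c "
from rig import *
print(hand_in())"
```

```text
the job is handed in; nothing more can be done
None
```

The red mount is resting flat against the yellow stop and released, after about 1.5 s of pressing at a steady 6.5–7.5 N. The jar and the other mounts were not touched. The job is handed in, but the hand-in gave no verdict.

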